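# Lock the spawn chest in the mushroom house

## Robot

A 6-joint arm with a two-finger parallel gripper is mounted at the origin on the work surface. World frame = base frame: x ahead of the robot, y to its left, z up, the work surface at z = 0. Lengths are in m, angles in rad, forces in N, time in s.
With the tool pointing down it reaches from about 0.35 to 0.725 m from the base axis. Payload 4.3 kg.
Tool frame: the origin (TCP) lies on the centre line of the jaws, within the pads' length; the fingertips stand 17 mm ahead of it and the grasp point (between the pads) lies 2 mm behind it; z points along the fingers, y is the line along which they close (so a half turn about z gives the same grasp; the last joint's range is limited). The gripper opens to 85 mm and grips with 20 to 120 N. Pads are 22 mm wide; open, the fingers measure 114 mm over their backs; the gripper's body (76 mm by 85 mm) begins 54 mm behind the grasp point. The pads swing forward as they close: fully open they stand 13 mm farther back than shut.
Start: joints at [1.107, 0.377, 0.081, 1.274, 0, 1.46], TCP at [0.199, 0.539, 0.248] pointing down, gripper open.
Joint ranges: [-2.72, 2.72], [-0.84, 1.66], [-1.02, 1.22], [-1.77, 2.12], [-1.37, 1.28], [-3.14, 3.14]. Speed limits (rad/s): [2.57, 2.57, 3.14, 3.14, 3.14, 3.14].

## Interface

Orientations are given as a unit quaternion [w, x, y, z].
In Python, from rig import ctrl, read_camera, camera_params, regions_of, place_of gives the robot as it stands. The module is installed in compiled form; this text tells all that it offers.
- The arm moves only by the shell command python3 -m pendant 'ROWS' [FORCE]. ROWS is JSON, a list of rows, each an object with "xyz": the shift along the tool's x, y, z each as a share of 12 cm, from -1 to 1, a list of three; "yaw": the turn about the tool's z as a share of 30 degrees, from -1 to 1; "jaw": the opening, from 0 (shut) to 1 (fully open). In form: [{"xyz": [tx, ty, tz], "yaw": yaw, "jaw": jaw}, ...]. A call has 1 to 10 rows; each row is the pose to reach, as a shift and turn from the pose commanded when the call began, along the tool's axes at that moment; what a row does not reach only later rows make up. A row lasts 1/8 s, in which the tool goes at most 62.5 mm and 10.7 degrees, less where a joint would pass 70% of its speed; a pose out of reach is approached as far as the arm can. A call with a number of a shift or a turn outside -1 to 1 is refused whole. A call with a gripper value outside its range is refused whole. The fingers move at their own pace and stop on an object; FORCE is the grip in N (left out, the last holds). Time passes only in rows, so rows that repeat a pose let the fingers close. It gives the time, the measured TCP pose, the force, the opening and the grip force at its end, in the units of the state.
- ctrl.get_obs(): the state, without advancing time (a new reading comes with each control period).
- read_camera(name): name is "scene" or "top" or "wrist"; returns (picture, depth): 384x512x3 uint8, red, green, blue; 384x512 float32, m along the optical axis (not along the pixel's ray), 0 where there is no reading.
- camera_params(name): a dict with "fx", "fy", "cx", "cy" (pixels), "rvec" (rotation vector, rad) and "tvec" (3), from world to camera coordinates, as OpenCV has them; the wrist camera has in their place "hand_eye" (4x4, takes a point from camera to tool coordinates, whose origin is the TCP and whose axes are the flange's). Camera axes: x right, y down, z forward; pixel columns grow to the right and rows downward; lengths in m; the calibration is good to about 2 mm. A picture is of the moment at which its call begins: read the wrist's pose just before it. camera_params takes no time and is no camera call.
- ctrl.sign_off(): hands the job in; it is judged then, once.
Trained networks look in the newest picture that a camera, given by its name, has taken for a name from the list of things; names that differ only in an ending like _2 or _b are one class to them, and where a whole thing is asked for, a point or a joint stands for the part that bears it (a point fixed in the world has none). Each returns a list of dicts, best first, with "p" (0 to 1); they miss things now and then, are a little off and sometimes report something else, mostly with a low value. They report only what shows in the picture. A call takes as long as a camera call.
- regions_of(camera, name): "pixels" (384x512 bool, what is visible of it) and "extent" ([centre column, centre row, width, height] in pixels, round what is visible of it).
- place_of(camera, name): "location" ([column, row] in pixels: a listed point, or the origin of a listed thing).
The state is a dict: "time_s": time; "joint_pos": joint angles; "dq": joint speeds; "tau": joint torques, N m; "ee_pos": TCP position; "tcp_rot": TCP orientation; "ft_force": force on the tool from outside, world axes, zero at the start; "wrist_torque": the same for the moment, N m; "gripper_width": opening from 0.0 (shut) to 1.0 (fully open); "gripper_force": force on a finger pad.
Only numpy, scipy, OpenCV 4.12 (cv2) and the standard library are available. Lean on these libraries where they do the work, as an engineer would, in place of code of your own. Each camera call takes 0.05 s, during which the arm holds its last target. There are 200 camera calls.

## Task

The spawn chest has been left unlocked. First push its sloping white hatch fully shut, then swing the brass hasp over until it lies flat with the staple standing through its slot, and finally take the red-knobbed pin from its wooden rest and drop it all the way down through the staple so that its collar sits on the loop. Leave the jar, the bottle, the mug and the tin on the chest standing where they are.

Things in the scene. Friction and masses are not known exactly. Their poses are not given: they have to be found in the camera images.
- chest: Green chest, fixed, 280 mm wide (y), 170 high. Origin on the bench below the middle of its top front edge; x horizontal to its front (away from the robot at yaw 0), z up. Flat top from x -110 to 0. From the edge (x 0, z 170) the front slopes down to x 90, 28 deg from vertical: down the slope = (0.469,0,-0.883), out of it = (0.883,0,0.469). The hasp line lies 38 mm down the slope from the edge.
- hatch (a joint): Opening angle of the white hatch panel (rad): 0 fully shut, starts 0.2 to 0.5. It turns about a hinge line that runs up the slope along its -y edge; pushing its free +y edge into the slope shuts it. Stiff hinge: stays where it is left, about 2 N at the free edge moves it.
- hatch_hinge (a point): Point of the hatch's hinge line on the slope surface, on the hasp line, chest y -120 mm. Axes turn with the hatch: z up the slope, y along the hatch to its free edge, x out of it. Panel 8 mm thick (x 0 to 8), 200 mm along y, z from +13 to -117 mm.
- hatch_push (a point): Point on the hatch's outer surface on the hasp line, 175 mm from its hinge line: a free spot to push, between the hasp's hinge (at 150 mm) and the free edge (at 200 mm), beside the open hasp. Axes as hatch_hinge.
- hasp (a joint): Angle of the hasp relative to the hatch (rad): 0 lying flat (parallel to the slope, over the staple), starts 1.6 to 2.1, i.e. thrown open, standing out from the hatch and leaning back away from the staple. Stiff hinge, stays where it is left; about 2 N at its middle moves it.
- hasp_hinge (a point): Middle of the hasp's hinge line, carried by the hatch, running up the slope; with the hatch shut it is 16 mm out of the slope at chest y +30 mm. Plate axes: y from hinge to free end, z up the slope, x out of its outer face (hasp flat: out of the slope). Plate 4 mm thick (x -2 to 2), 116 mm long, 56 wide along z (+-28); slot y 58 to 92 mm, 32 wide.
- hasp_plate (a point): Middle of the solid part of the hasp plate, 42 mm from its hinge line (between hinge and slot); the spot to push it. Axes as hasp_hinge.
- staple_mouth (a point): Centre of the upper mouth of the steel staple, 26 mm down the slope from the chest's top edge, chest y +105 mm. Square loop fixed to the slope: stands 42 mm out, 23 wide, 24 long down the slope; hole 13 x 13 mm right through along the slope, axis 30.5 mm out of it (the flat hasp's outer face is 18 mm out). z up along the hole, 28 deg from vertical; x out of the slope.
- rest: Wooden block 60 x 60 x 84 mm high, fixed to the bench, that holds the pin upright in a hole 12 mm wide at its centre. Origin at the centre of its underside.
- pin_knob (a point): Centre of the pin's red knob, a cylinder 22 mm in diameter, 22 high: grasp here. z along the pin, up. 60 g; below the knob a 10 mm neck 22 long, a collar 19 wide and 4 thick, then a 9 mm shank 60 long with tapered tip (tip 97 mm below this point). At first upright in the rest, collar on the block, this point 121 mm above the bench.
- pin_seat (a point): Centre of the underside of the pin's collar, 37 mm below the knob's centre; it rests on the staple's mouth when the pin is home. Axes as pin_knob.
- jar_mid (a point): Amber jar with white cap, 72 mm wide, 130 mm high, half-way up. Bystander.
- sanitiser_mid (a point): White bottle with blue cap, 64 mm wide, 190 mm high, half-way up. Bystander.
- mug_mid (a point): Steel cup, 74 mm wide, 90 mm high, half-way up. Bystander.
- tin_mid (a point): Small pale tin standing on the black mat on the chest's flat top, 48 mm wide, 40 mm high, half-way up. Bystander.

How it is judged:
On the way, in this order (a step that is already met when the one before it is completed fails the run):
1. the hatch is pushed fully shut (value of joint hatch below 0.03 rad), for 0.1 s.
2. the hasp lies flat over the staple, the hatch still shut (value of joint hasp below 0.08 rad and value of joint hatch below 0.04 rad), for 0.1 s.
At the end, for the whole second after the job is handed in: Hatch within 0.04 rad of shut, hasp within 0.08 rad of flat, the pin at rest through the staple with its collar within 8 mm of the mouth's centre, knob uppermost and its axis within 0.22 rad of the hole's (all of step 2 and distance between pin_seat and staple_mouth below 0.008 m and angle between the z axis of pin_seat and the z axis of staple_mouth, either way round below 0.22 rad and z of pin_knob in the frame of staple_mouth above 0.02 m and linear speed of pin below 0.02 m/s); the robot touches nothing.
It fails at once if the jar is moved more than 25 mm or tipped (distance of jar_mid from where it was at the start of the episode above 0.025 m or angle between jar_mid's own z axis and vertical above 0.35 rad).
It fails at once if the bottle is moved more than 25 mm or tipped (distance of sanitiser_mid from where it was at the start of the episode above 0.025 m or angle between sanitiser_mid's own z axis and vertical above 0.35 rad).
It fails at once if the mug is moved more than 25 mm or tipped (distance of mug_mid from where it was at the start of the episode above 0.025 m or angle between mug_mid's own z axis and vertical above 0.35 rad).
It fails at once if the tin is moved more than 25 mm or tipped (distance of tin_mid from where it was at the start of the episode above 0.025 m or angle between tin_mid's own z axis and vertical above 0.35 rad).
It also fails if it takes over 72 s, if anything falls off the work surface, if the arm or the gripper's body presses on something with over 40 N, if the wrist force passes 120 N, or if a joint passes its speed limit or range.

## Working session

There is one attempt and no reset: what is moved stays moved. The work goes in short steps, Python scripts to look and compute and a shell command to move; the robot and the scene stay as the last step left them, time stands still between calls to the robot, and variables do not carry over. Pictures are saved under pics/ and viewed, at most 10 in all, crops included, and the job is handed in when it is done.

```bash
mkdir -p pics; cat > h.py <<'E'
import numpy as np, cv2
from scipy.spatial.transform import Rotation as R
from rig import ctrl, read_camera, camera_params, regions_of, place_of
def toolpose():
    o=ctrl.get_obs(); q=o["tcp_rot"]; T=np.eye(4); T[:3,:3]=R.from_quat([q[1],q[2],q[3],q[0]]).as_matrix(); T[:3,3]=o["ee_pos"]; return T
def cam(name,T=None):
    p=camera_params(name); K=(p["fx"],p["fy"],p["cx"],p["cy"])
    if "hand_eye" in p: return K,(toolpose() if T is None else T)@np.array(p["hand_eye"])
    M=np.eye(4); M[:3,:3]=cv2.Rodrigues(np.array(p["rvec"],float))[0]; M[:3,3]=np.ravel(p["tvec"]); return K,np.linalg.inv(M)
def back(K,C,u,v,d):
    fx,fy,cx,cy=K; u,v,d=map(np.asarray,(u,v,d)); P=np.stack([(u-cx)/fx*d,(v-cy)/fy*d,d],-1); return P@C[:3,:3].T+C[:3,3]
def proj(K,C,P):
    Q=(np.asarray(P)-C[:3,3])@C[:3,:3]; return np.stack([K[0]*Q[...,0]/Q[...,2]+K[2],K[1]*Q[...,1]/Q[...,2]+K[3]],-1)
def region(c,n,dep,K,C):
    r=regions_of(c,n)
    if not r: return None,0
    m=r[0]["pixels"]; m=cv2.erode(m.astype(np.uint8),np.ones((3,3)))>0; m&=dep>0; v,u=np.nonzero(m); return back(K,C,u,v,dep[v,u]),r[0]["p"]
def place(c,n,dep,K,C):
    r=place_of(c,n)
    if not r: return None
    u,v=r[0]["location"]; w=dep[int(v)-1:int(v)+2,int(u)-1:int(u)+2]; w=w[w>0]
    return (np.round([u,v],1),round(r[0]["p"],2),back(K,C,u,v,np.median(w)) if len(w) else None)
E
python3 - <<'E'
from h import *
np.set_printoptions(precision=3,suppress=True)
ims=[]
for c in("scene","top"):
    K,C=cam(c); im,d=read_camera(c); ims.append(im); np.savez(c+"0.npz",im=im,d=d)
    print(c,C[:3,3],K)
    for n in["chest","hatch_hinge","hatch_push","hasp_hinge","hasp_plate","staple_mouth","rest","pin_knob","jar_mid","sanitiser_mid","mug_mid","tin_mid"]: print(n,place(c,n,d,K,C))
    cv2.imwrite(f"pics/{c}0.png",cv2.resize(im[:,:,::-1],(768,576)))
E
```

```text
scene [ 1.239 -0.152  0.691] (357.7737486499637, 357.7737486499637, 252.99794927404844, 190.07669399463347)
chest (array([268.2, 227.9]), 0.97, array([0.661, 0.015, 0.095]))
hatch_hinge (array([233.6, 206.2]), 0.56, array([ 0.626, -0.059,  0.148]))
hatch_push (array([306.8, 189.9]), 0.89, array([0.634, 0.113, 0.17 ]))
hasp_hinge (array([295.7, 190.6]), 0.97, array([0.641, 0.083, 0.179]))
hasp_plate (array([294.2, 201.8]), 0.6, array([0.666, 0.072, 0.168]))
staple_mouth (array([315.7, 171. ]), 0.69, array([0.54 , 0.173, 0.148]))
rest (array([114.9, 253. ]), 0.85, array([ 0.594, -0.352,  0.028]))
pin_knob (array([106.1, 217.4]), 0.58, array([ 0.424, -0.394,  0.001]))
jar_mid (array([381.6, 191.7]), 0.61, array([0.598, 0.342, 0.093]))
sanitiser_mid (array([131. , 194.1]), 0.86, array([ 0.489, -0.298,  0.12 ]))
mug_mid (array([348.1, 173.8]), 0.91, array([0.472, 0.308, 0.068]))
tin_mid (array([222.6, 165.9]), 0.62, array([ 0.538, -0.068,  0.202]))
top [ 0.449 -0.017  1.2  ] (427.2027133911064, 427.2027133911064, 247.2586686199428, 186.3140578918997)
chest (array([232.8, 191.2]), 0.85, array([0.55 , 0.039, 0.17 ]))
hatch_hinge (array([270.7, 163. ]), 0.59, array([ 0.62 , -0.055,  0.152]))
hatch_push (array([202.8, 159.3]), 0.84, array([0.629, 0.111, 0.172]))
hasp_hinge (array([212.6, 154. ]), 0.51, array([0.644, 0.088, 0.16 ]))
hasp_plate (array([223.7, 142.2]), 0.58, array([0.664, 0.058, 0.2  ]))
staple_mouth (array([183.1, 186.1]), 0.56, array([0.566, 0.163, 0.152]))
rest (array([380.3, 187.3]), 0.66, array([ 0.561, -0.342,  0.083]))
pin_knob (array([110.5, 190.4]), 0.5, array([0.561, 0.352, 0.13 ]))
jar_mid (array([112.5, 190.4]), 0.91, array([0.561, 0.347, 0.13 ]))
sanitiser_mid (array([369.7, 229.3]), 0.64, array([ 0.452, -0.293,  0.146]))
mug_mid (array([130.3, 237.1]), 0.9, array([0.442, 0.337, 0.004]))
tin_mid (array([276.2, 206.8]), 0.86, array([ 0.507, -0.063,  0.21 ]))
```

View pics/scene0.png

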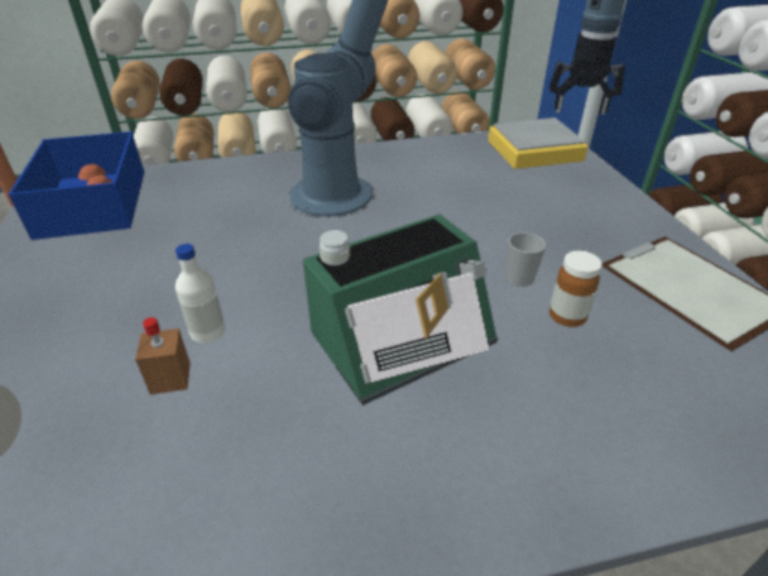

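View pics/top0.png

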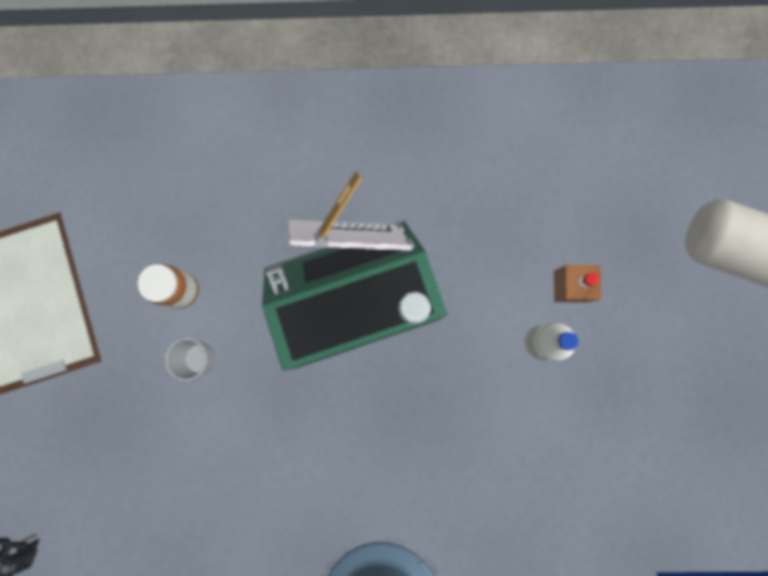

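```bash
cat > m1.py <<'E'
from h import *
np.set_printoptions(precision=4,suppress=True)
z=np.load("top0.npz"); d=z["d"]; im=z["im"].astype(int); K,C=cam("top")
v,u=np.nonzero(d>0); P=back(K,C,u,v,d[v,u]); rgb=im[v,u]
b=(abs(P[:,0]-.55)<.16)&(abs(P[:,1]-.04)<.2)
t=P[b&(abs(P[:,2]-.17)<.006)]
x=P[b&(P[:,2]>.13)]
r,g,bl=rgb.T
nw=b&(abs(P[:,2]-.17)<.01)&((g>r+15)|(rgb.sum(1)<170))
r2=cv2.minAreaRect(P[nw][:,:2].astype(np.float32)); print(nw.sum(),r2,np.median(P[nw][:,2])); print(cv2.boxPoints(r2))
q=(abs(P[:,0]-.56)<.1)&(abs(P[:,1]+.342)<.07)
red=q&(r>g+70)&(r>bl+70); print("knob",red.sum(),P[red].mean(0),P[red].max(0))
blk=q&(abs(P[:,2]-.084)<.006); r3=cv2.minAreaRect(P[blk][:,:2].astype(np.float32)); print("block",blk.sum(),r3)
T=toolpose(); print(T)
E
python3 m1.py
```

```text
5015 ((0.5145981907844543, 0.03277754783630371), (0.11679558455944061, 0.280303031206131), 17.67291831970215) 0.17069763051641518
[[ 0.4164  0.1486]
 [ 0.5015 -0.1185]
 [ 0.6128 -0.083 ]
 [ 0.5277  0.184 ]]
knob 76 [ 0.5607 -0.3654  0.1253] [ 0.5768 -0.3527  0.1383]
block 479 ((0.5191597938537598, -0.34252652525901794), (0.07681246846914291, 0.16669303178787231), 62.95165252685547)
[[-0.938   0.3465  0.      0.1992]
 [ 0.3465  0.938   0.      0.5394]
 [-0.      0.     -1.      0.2483]
 [ 0.      0.      0.      1.    ]]
```

The scene view shows the chest mid-picture: hatch ajar, hasp standing out at about (432,305), staple at (475,268), pin in its rest at (155,345). The top view agrees, and the chest pose from depth (origin 0.564, 0.0485, yaw 17.7°) matches the network's points. The first move goes above the outside of the hatch, jaws shut and tool y along chest y.

```bash

python3 -m pendant '[{"xyz":[-1,-0.3,-0.3],"yaw":-1,"jaw":0},{"xyz":[-1,-0.3,-0.3],"yaw":-1,"jaw":0},{"xyz":[-1,-0.3,-0.3],"yaw":-1,"jaw":0},{"xyz":[-1,-0.3,-0.3],"yaw":-1,"jaw":0}]' 30
python3 -m pendant '[{"xyz":[0,0,0],"yaw":-0.27,"jaw":0},{"xyz":[0,0,0],"yaw":-0.27,"jaw":0}]'
python3 -m pendant '[{"xyz":[-0.54,-0.9,0],"yaw":0,"jaw":0},{"xyz":[-0.54,-0.9,0],"yaw":0,"jaw":0},{"xyz":[-0.54,-0.9,0],"yaw":0,"jaw":0}]'
python3 -m pendant '[{"xyz":[-0.54,-0.9,0],"yaw":0,"jaw":0},{"xyz":[-0.54,-0.9,0],"yaw":0,"jaw":0},{"xyz":[-0.54,-0.9,0],"yaw":0,"jaw":0}]'
python3 -m pendant '[{"xyz":[-0.54,-0.9,0],"yaw":0,"jaw":0},{"xyz":[-0.54,-0.9,0],"yaw":0,"jaw":0},{"xyz":[-0.54,-0.9,0],"yaw":0,"jaw":0}]'
cat >> h.py <<'E'
import sys
class Ch: pass
O=np.array([.5637,.0485,0]); a=np.radians(17.67); RC=np.array([[np.cos(a),-np.sin(a),0],[np.sin(a),np.cos(a),0],[0,0,1]])
def chest(P): return (np.asarray(P)-O)@RC
def where():
    T=toolpose(); o=ctrl.get_obs(); print("t",round(o["time_s"],2),"chest",np.round(chest(T[:3,3])*1000,1),"yaw(tool y from chest y, deg)",np.round(np.degrees(np.arctan2(-(RC.T@T[:3,1])[0],(RC.T@T[:3,1])[1])),1),"F",np.round(np.array(o["ft_force"])@RC,1),"w",round(float(o["gripper_width"]),3),"gf",np.round(o["gripper_force"],1))
E
python3 -c "from h import *;where()"
```

```text
time_s: 1.8
ee_pos: [0.3003, 0.4637, 0.2848]
tcp_rot: [0.0, -0.083, 0.997, 0.0]
ft_force: [-1.1, 0.1, -0.6]
gripper_width: 0.143
gripper_force: 0.0
time_s: 2.05
ee_pos: [0.2984, 0.4645, 0.2839]
tcp_rot: [-0.0, -0.154, 0.988, -0.0]
ft_force: [-0.4, -0.1, -0.5]
gripper_width: 0.004
gripper_force: 0.0
time_s: 2.42
ee_pos: [0.3962, 0.3792, 0.2839]
tcp_rot: [0.0, -0.151, 0.989, -0.0]
ft_force: [-0.1, 1.7, 0.2]
gripper_width: 0.001
gripper_force: 0.0
time_s: 2.8
ee_pos: [0.4907, 0.2967, 0.2836]
tcp_rot: [-0.0, -0.151, 0.988, -0.0]
ft_force: [-0.5, 0.9, 0.4]
gripper_width: 0.002
gripper_force: 0.0
time_s: 3.18
ee_pos: [0.5851, 0.2142, 0.2831]
tcp_rot: [-0.0, -0.152, 0.988, -0.0]
ft_force: [-1.0, 0.5, -0.3]
gripper_width: 0.003
gripper_force: 0.0
t 3.17 chest [ 70.7 151.4 283.1] yaw(tool y from chest y, deg) -0.1 F [-0.8  0.8 -0.3] w 0.003 gf 0.0
```

```bash

python3 -m pendant '[{"xyz":[-0.54,-0.85,0],"yaw":0,"jaw":0},{"xyz":[-0.54,-0.85,0],"yaw":0,"jaw":0},{"xyz":[-0.54,-0.85,0],"yaw":0,"jaw":0},{"xyz":[-0.54,-0.85,0],"yaw":0,"jaw":0}]'
python3 -m pendant '[{"xyz":[0,0,0.5],"yaw":0,"jaw":0},{"xyz":[0,0,1],"yaw":0,"jaw":0},{"xyz":[0,0,1],"yaw":0,"jaw":0},{"xyz":[0,0,1],"yaw":0,"jaw":0}]'
python3 - <<'E'
from h import *
where()
im,d=read_camera("scene"); cv2.imwrite("pics/s1.png",cv2.resize(im[100:300,170:400,::-1],(690,600)))
E
```

```text
time_s: 3.68
ee_pos: [0.6754, 0.1402, 0.284]
tcp_rot: [-0.001, -0.155, 0.988, 0.001]
ft_force: [-0.0, 0.2, 0.4]
gripper_width: 0.001
gripper_force: 0.0
time_s: 4.18
ee_pos: [0.6774, 0.1395, 0.1679]
tcp_rot: [0.002, -0.156, 0.988, 0.0]
ft_force: [0.9, 0.2, 1.0]
gripper_width: -0.005
gripper_force: 0.0
t 4.17 chest [135.9  52.2 167.9] yaw(tool y from chest y, deg) 0.2 F [ 0.9 -0.1  1. ] w -0.005 gf 0.0
```

View pics/s1.png

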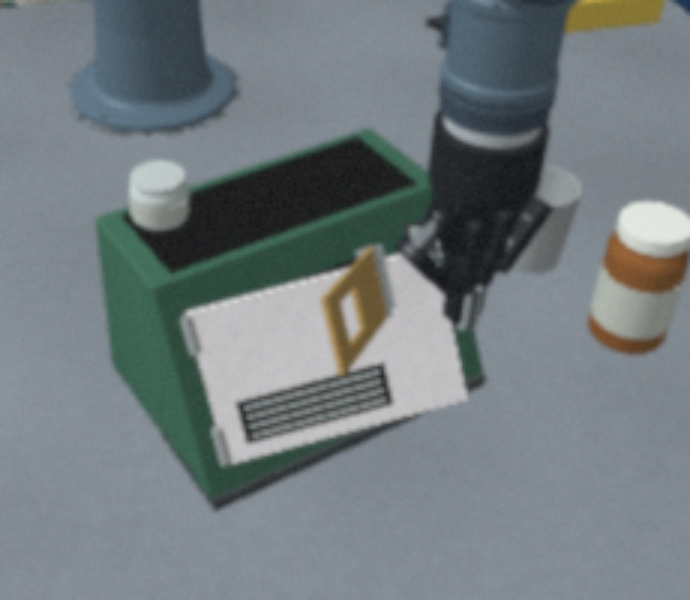

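The finger hangs in front of the free edge at (460,320), clear of the hasp. I push now, sliding slightly towards +y.

```bash

python3 -m pendant '[{"xyz":[0,-0.05,0.05],"yaw":0,"jaw":0},{"xyz":[0.1,-0.05,0.07],"yaw":0,"jaw":0},{"xyz":[0.2,-0.04,0.07],"yaw":0,"jaw":0},{"xyz":[0.3,-0.03,0.07],"yaw":0,"jaw":0},{"xyz":[0.4,-0.02,0.07],"yaw":0,"jaw":0},{"xyz":[0.5,-0.01,0.07],"yaw":0,"jaw":0},{"xyz":[0.6,0,0.07],"yaw":0,"jaw":0},{"xyz":[0.7,0.02,0.08],"yaw":0,"jaw":0},{"xyz":[0.76,0.03,0.08],"yaw":0,"jaw":0},{"xyz":[0.76,0.03,0.08],"yaw":0,"jaw":0}]'
python3 -c "from h import *;where()"
python3 -m pendant '[{"xyz":[0.05,0,0],"yaw":0,"jaw":0},{"xyz":[0.1,0,0],"yaw":0,"jaw":0},{"xyz":[0.1,0,0],"yaw":0,"jaw":0}]'
python3 -c "from h import *;where()"
```

```text
time_s: 5.48
ee_pos: [0.5895, 0.1132, 0.156]
tcp_rot: [0.001, -0.155, 0.988, -0.0]
ft_force: [0.2, 1.1, 1.2]
gripper_width: 0.001
gripper_force: 0.3
t 5.47 chest [ 44.2  53.8 156. ] yaw(tool y from chest y, deg) 0.1 F [0.6 1.  1.2] w 0.001 gf 0.3
time_s: 5.85
ee_pos: [0.5821, 0.1109, 0.1568]
tcp_rot: [0.006, -0.155, 0.988, 0.001]
ft_force: [9.8, 4.1, -0.1]
gripper_width: 0.003
gripper_force: 4.4
t 5.85 chest [ 36.5  53.8 156.8] yaw(tool y from chest y, deg) 0.2 F [10.6  0.9 -0.1] w 0.003 gf 4.4
```

```bash

python3 -m pendant '[{"xyz":[0.04,0,0],"yaw":0,"jaw":0},{"xyz":[0.05,0,0],"yaw":0,"jaw":0},{"xyz":[0.05,0,0],"yaw":0,"jaw":0},{"xyz":[0,0,0],"yaw":0,"jaw":0},{"xyz":[-0.32,0,0],"yaw":0,"jaw":0},{"xyz":[-0.32,0,-0.5],"yaw":0,"jaw":0},{"xyz":[-0.32,0,-1],"yaw":0,"jaw":0},{"xyz":[-0.32,0,-1],"yaw":0,"jaw":0}]'
python3 -m pendant '[{"xyz":[0,-0.45,0],"yaw":0,"jaw":0},{"xyz":[0,-0.95,0],"yaw":0,"jaw":0},{"xyz":[0,-0.95,0],"yaw":0,"jaw":0},{"xyz":[0,-0.95,0],"yaw":0,"jaw":0}]'
python3 - <<'E'
from h import *
where()
for c in("scene","top"):
    K,C=cam(c); im,d=read_camera(c)
    for n in["hatch_push","hasp_hinge","hasp_plate","staple_mouth"]:
        r=place(c,n,d,K,C)
        if r and r[2] is not None: print(c,n,r[1],np.round(chest(r[2])*1000,1))
    P,p=region(c,"hatch",d,K,C)
    if P is not None:
        Q=chest(P)*1000; out=(Q[:,0])*.883+(Q[:,2]-170)*.469; m=(out<40)&(out>-5); m&=Q[:,1]<20
        f=np.polyfit(Q[m,1],out[m],1); print("hatch slope",f,p,m.sum())
    if c=="scene": cv2.imwrite("pics/s2.png",cv2.resize(im[100:300,170:400,::-1],(690,600)))
E
```

```text
time_s: 6.85
ee_pos: [0.6164, 0.1217, 0.2805]
tcp_rot: [0.005, -0.155, 0.988, -0.0]
ft_force: [0.0, -0.1, 0.0]
gripper_width: 0.003
gripper_force: 0.0
time_s: 7.35
ee_pos: [0.6479, 0.0129, 0.2735]
tcp_rot: [-0.001, -0.155, 0.988, 0.001]
ft_force: [-0.7, 0.1, -0.3]
gripper_width: -0.001
gripper_force: 0.0
t 7.35 chest [ 69.5 -59.4 273.5] yaw(tool y from chest y, deg) 0.1 F [-0.6  0.3 -0.3] w -0.001 gf 0.0
scene hatch_push 0.64 [ 30.3  55.4 137.8]
scene hasp_hinge 0.56 [ 31.3  34.2 145.2]
scene hasp_plate 0.57 [ -8.8 275.2  60.2]
scene staple_mouth 0.72 [ 53.8  99.8 163.2]
hatch slope [4.11893651e-03 1.12337681e+01] 0.91 2699
hatch slope [-0.05489936  2.09121006] 0.57 134
```

View pics/s2.png

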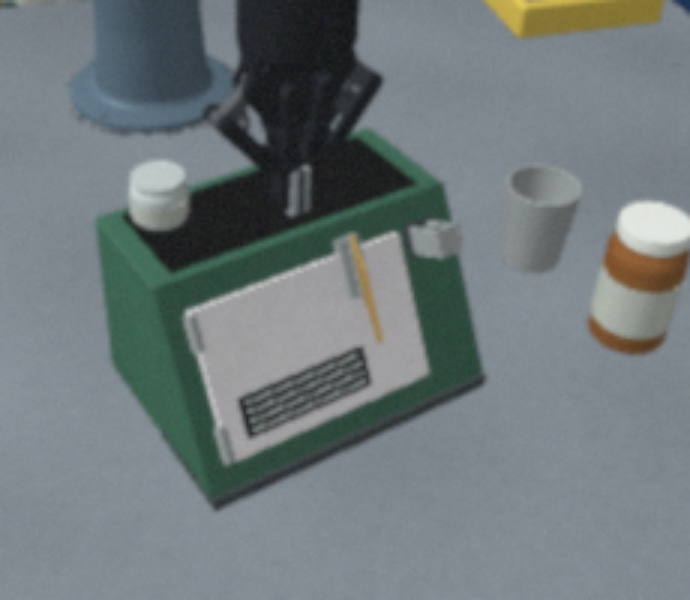

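The hatch lies flush and the hasp stands out at (365,290), with the finger on its -y side. I lower the finger and sweep the hasp over.

```bash

python3 -m pendant '[{"xyz":[0,0,0.4],"yaw":0,"jaw":0},{"xyz":[0,0,0.84],"yaw":0,"jaw":0},{"xyz":[0,0,0.84],"yaw":0,"jaw":0},{"xyz":[0,0,0.84],"yaw":0,"jaw":0}]'
python3 -m pendant '[{"xyz":[0.03,0.15,0],"yaw":0,"jaw":0},{"xyz":[0.03,0.3,0],"yaw":0,"jaw":0},{"xyz":[0.03,0.4,0],"yaw":0,"jaw":0},{"xyz":[0.03,0.5,0],"yaw":0,"jaw":0},{"xyz":[0.03,0.6,0],"yaw":0,"jaw":0},{"xyz":[0.03,0.68,0],"yaw":0,"jaw":0},{"xyz":[0.03,0.76,0],"yaw":0,"jaw":0},{"xyz":[0.03,0.76,0],"yaw":0,"jaw":0}]'
python3 -c "from h import *;where()"
python3 -m pendant '[{"xyz":[0.03,0.08,0],"yaw":0,"jaw":0},{"xyz":[0.08,0.16,0],"yaw":0,"jaw":0},{"xyz":[0.12,0.22,0],"yaw":0,"jaw":0},{"xyz":[0.17,0.27,0],"yaw":0,"jaw":0},{"xyz":[0.2,0.3,0],"yaw":0,"jaw":0},{"xyz":[0.22,0.3,0],"yaw":0,"jaw":0},{"xyz":[0.24,0.3,0],"yaw":0,"jaw":0},{"xyz":[0.24,0.3,0],"yaw":0,"jaw":0}]'
python3 -c "from h import *;where()"
```

```text
time_s: 8.45
ee_pos: [0.6497, 0.0128, 0.1761]
tcp_rot: [0.001, -0.155, 0.988, -0.0]
ft_force: [0.0, 0.2, -0.2]
gripper_width: 0.001
gripper_force: 0.0
time_s: 9.45
ee_pos: [0.616, 0.0996, 0.1729]
tcp_rot: [-0.001, -0.155, 0.988, 0.001]
ft_force: [0.1, 1.2, 1.5]
gripper_width: 0.002
gripper_force: 0.0
t 9.45 chest [ 65.4  32.8 172.9] yaw(tool y from chest y, deg) 0.2 F [0.5 1.1 1.5] w 0.002 gf 0.0
time_s: 10.45
ee_pos: [0.58, 0.1247, 0.1744]
tcp_rot: [0.001, -0.155, 0.988, 0.001]
ft_force: [4.5, 2.9, -0.4]
gripper_width: 0.002
gripper_force: 2.1
t 10.45 chest [ 38.6  67.7 174.4] yaw(tool y from chest y, deg) 0.2 F [ 5.2  1.4 -0.4] w 0.002 gf 2.1
```

Light contact now. I press a little more, then retreat and check.

```bash

python3 -m pendant '[{"xyz":[0.04,0,0.02],"yaw":0,"jaw":0},{"xyz":[0.08,0,0.02],"yaw":0,"jaw":0},{"xyz":[0.1,0,0.02],"yaw":0,"jaw":0},{"xyz":[0.1,0,0.02],"yaw":0,"jaw":0}]'
python3 -c "from h import *;where()"
python3 -m pendant '[{"xyz":[0,0,0],"yaw":0,"jaw":0},{"xyz":[-0.3,0,0],"yaw":0,"jaw":0},{"xyz":[-0.3,-0.2,-0.5],"yaw":0,"jaw":0},{"xyz":[-0.3,-0.6,-0.95],"yaw":0,"jaw":0},{"xyz":[-0.3,-1,-0.95],"yaw":0,"jaw":0},{"xyz":[-0.3,-1,-0.95],"yaw":0,"jaw":0},{"xyz":[-0.3,-1,-0.95],"yaw":0,"jaw":0}]'
python3 - <<'E'
from h import *
where()
for c in("scene","top"):
    K,C=cam(c); im,d=read_camera(c)
    for n in["hasp_plate","staple_mouth","pin_knob"]:
        r=place(c,n,d,K,C)
        if r and r[2] is not None: print(c,n,r[1],np.round(chest(r[2])*1000,1),r[2])
    np.savez(c+"3.npz",im=im,d=d)
    P,p=region(c,"hasp",d,K,C)
    if P is not None:
        Q=chest(P)*1000; out=(Q[:,0])*.883+(Q[:,2]-170)*.469; m=(Q[:,1]<93)&(Q[:,1]>35)&(out>5)&(out<60)
        print("hasp slope",np.polyfit(Q[m,1],out[m],1),p,m.sum())
    a=im[100:300,170:400] if c=="scene" else im[130:230,150:350]
    cv2.imwrite(f"pics/{c}3.png",cv2.resize(a[:,:,::-1],(690,600) if c=="scene" else (800,400)))
E
```

```text
time_s: 10.95
ee_pos: [0.5784, 0.1237, 0.1761]
tcp_rot: [0.012, -0.155, 0.988, 0.002]
ft_force: [22.4, 10.4, -2.6]
gripper_width: 0.002
gripper_force: 10.2
t 10.95 chest [ 36.8  67.1 176.1] yaw(tool y from chest y, deg) 0.2 F [24.5  3.1 -2.6] w 0.002 gf 10.2
time_s: 11.82
ee_pos: [0.6375, 0.017, 0.2846]
tcp_rot: [-0.001, -0.155, 0.988, 0.0]
ft_force: [-0.4, -0.1, -0.7]
gripper_width: -0.001
gripper_force: 0.0
t 11.82 chest [ 60.8 -52.5 284.6] yaw(tool y from chest y, deg) 0.1 F [-0.4  0.  -0.7] w -0.001 gf 0.0
scene hasp_plate 0.96 [ 33.5  67.2 151.6] [0.57524171 0.12265733 0.15163766]
scene staple_mouth 0.61 [ 31.7 109.2 153.4] [0.56076521 0.16215884 0.15336345]
hasp slope [-4.36957696e-03  2.05449744e+01] 0.34 331
top hasp_plate 0.59 [-79.  -87.4 210.5] [ 0.51493414 -0.05878717  0.21053744]
top pin_knob 0.53 [-134.3 -391.5  133. ] [ 0.5545389  -0.36528269  0.1329767 ]Traceback (most recent call last):
  File "<stdin>", line 12, in <module>
    raise TypeError("expected non-empty vector for x")
TypeError: expected non-empty vector for x
```

View pics/scene3.png

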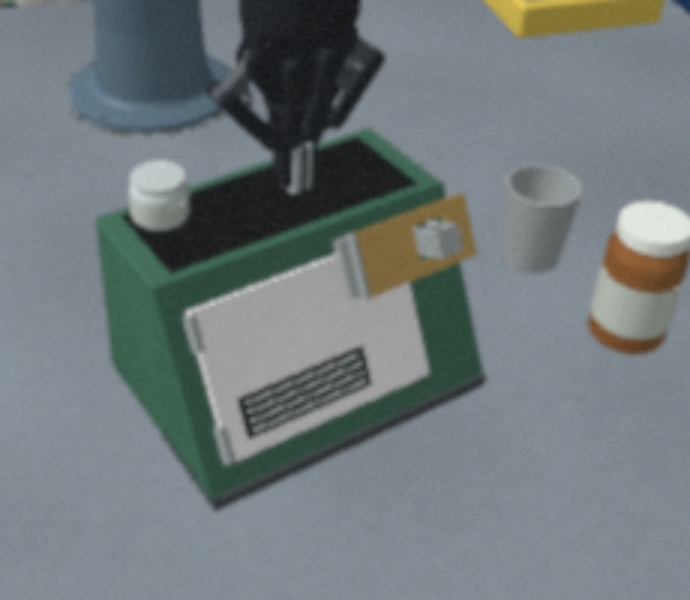

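The hasp lies flat with the staple through its slot at (437,237). Next is the pin.

```bash

python3 -m pendant '[{"xyz":[0.5,-0.5,0],"yaw":0,"jaw":0.6},{"xyz":[0.53,-0.94,0],"yaw":0,"jaw":0.6},{"xyz":[0.53,-0.94,0],"yaw":0,"jaw":0.6}]'
python3 -m pendant '[{"xyz":[0.27,-0.5,0],"yaw":0,"jaw":0.6},{"xyz":[0.53,-0.94,0],"yaw":0,"jaw":0.6},{"xyz":[0.53,-0.94,0],"yaw":0,"jaw":0.6}]'
python3 -m pendant '[{"xyz":[0.27,-0.5,0],"yaw":0,"jaw":0.6},{"xyz":[0.53,-0.94,0],"yaw":0,"jaw":0.6},{"xyz":[0.53,-0.94,0],"yaw":0,"jaw":0.6},{"xyz":[0.53,-0.94,0],"yaw":0,"jaw":0.6}]'
python3 - <<'E'
from h import *
where(); print(np.round(camera_params("wrist")["hand_eye"],3))
T=toolpose(); K,C=cam("wrist",T); im,d=read_camera("wrist")
r=place("wrist","pin_knob",d,K,C); print(r)
r,g,b=im.astype(int).transpose(2,0,1); m=(r>g+60)&(r>b+60)&(d>0); v,u=np.nonzero(m); P=back(K,C,u,v,d[v,u]); t=P[P[:,2]>.125]
print(m.sum(),len(t),t.mean(0),(t.max(0)+t.min(0))/2,"tool",(np.r_[(t.max(0)+t.min(0))/2-T[:3,3]])@T[:3,:3])
z=np.load("top3.npz"); K,C=cam("top"); I=z["im"].astype(int); D=z["d"]; m=(I[...,0]>I[...,1]+60)&(I[...,0]>I[...,2]+60)&(D>0); v,u=np.nonzero(m); P=back(K,C,u,v,D[v,u]); t=P[(P[:,2]>.128)&(P[:,1]<-.3)]; print("top",len(t),t.mean(0))
cv2.imwrite("pics/w4.png",im[:,:,::-1])
E
```

```text
time_s: 12.7
ee_pos: [0.6119, -0.1131, 0.2852]
tcp_rot: [-0.0, -0.153, 0.988, -0.0]
ft_force: [0.4, 0.7, 0.3]
gripper_width: 0.6
gripper_force: 0.0
time_s: 13.08
ee_pos: [0.5857, -0.2398, 0.2852]
tcp_rot: [-0.0, -0.153, 0.988, -0.0]
ft_force: [0.8, 0.5, -0.5]
gripper_width: 0.6
gripper_force: 0.0
time_s: 13.58
ee_pos: [0.561, -0.3623, 0.2853]
tcp_rot: [0.0, -0.155, 0.988, 0.001]
ft_force: [-0.2, 0.7, 0.1]
gripper_width: 0.599
gripper_force: 0.0
t 13.57 chest [-127.3 -390.6  285.3] yaw(tool y from chest y, deg) 0.2 F [0.  0.7 0.1] w 0.599 gf 0.0
[[-0.001 -0.948 -0.319  0.082]
 [ 1.    -0.001 -0.     0.001]
 [ 0.    -0.319  0.948 -0.124]
 [ 0.     0.     0.     1.   ]]
(array([252.2, 180.3]), 0.97, array([ 0.55918128, -0.36119052,  0.13073398]))
503 412 [ 0.56068661 -0.36277976  0.13031911] [ 0.56107704 -0.36243188  0.12889957] tool [ 2.79174814e-05 -2.77726547e-04  1.56449750e-01]
top 61 [ 0.55926403 -0.3621894   0.13268119]
```

View pics/w4.png

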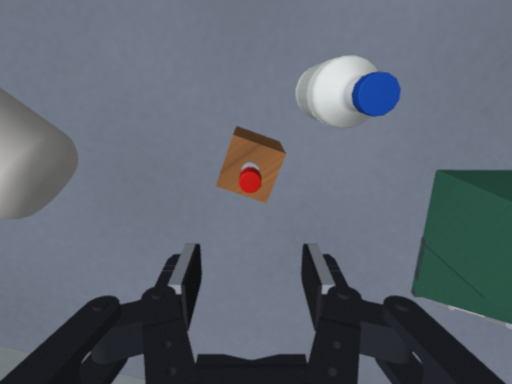

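The knob shows at (250,180), directly under the tool, and depth agrees with the given height. I descend and grasp with a light grip, so the pin can pivot about the pads later.

```bash

python3 -m pendant '[{"xyz":[0,0,0.5],"yaw":0,"jaw":0.6},{"xyz":[0,0,1],"yaw":0,"jaw":0.6},{"xyz":[0,0,1],"yaw":0,"jaw":0.6},{"xyz":[0,0,1],"yaw":0,"jaw":0.6}]' 25
python3 -m pendant '[{"xyz":[0,0,0.36],"yaw":0,"jaw":0.6},{"xyz":[0,0,0.36],"yaw":0,"jaw":0.6},{"xyz":[0,0,0.36],"yaw":0,"jaw":0},{"xyz":[0,0,0.36],"yaw":0,"jaw":0},{"xyz":[0,0,0.36],"yaw":0,"jaw":0},{"xyz":[0,0,0.36],"yaw":0,"jaw":0},{"xyz":[0,0,0.36],"yaw":0,"jaw":0}]' 25
python3 -c "from h import *;where()"
python3 -m pendant '[{"xyz":[0,0,-0.2],"yaw":0,"jaw":0},{"xyz":[0,0,-0.45],"yaw":0,"jaw":0},{"xyz":[0,0,-0.45],"yaw":0,"jaw":0},{"xyz":[0,0,-0.45],"yaw":0,"jaw":0}]' 25
python3 -c "from h import *;where()"
```

```text
time_s: 14.18
ee_pos: [0.5621, -0.3632, 0.1685]
tcp_rot: [0.001, -0.156, 0.988, -0.001]
ft_force: [0.9, 0.2, 1.0]
gripper_width: 0.603
gripper_force: 0.0
time_s: 15.05
ee_pos: [0.5622, -0.3645, 0.1257]
tcp_rot: [0.002, -0.155, 0.988, -0.002]
ft_force: [-0.4, 0.0, 6.6]
gripper_width: 0.24
gripper_force: 25.1
t 15.05 chest [-126.8 -393.1  125.7] yaw(tool y from chest y, deg) 0.2 F [-0.4  0.1  6.6] w 0.24 gf 25.1
time_s: 15.55
ee_pos: [0.5605, -0.3635, 0.176]
tcp_rot: [0.0, -0.155, 0.988, -0.0]
ft_force: [0.5, -0.8, -0.9]
gripper_width: 0.248
gripper_force: 25.0
t 15.55 chest [-128.1 -391.6  176. ] yaw(tool y from chest y, deg) 0.2 F [ 0.3 -1.  -0.9] w 0.248 gf 25.0
```

```bash

python3 -m pendant '[{"xyz":[0,0,-0.03],"yaw":0,"jaw":0},{"xyz":[0.05,0,-0.03],"yaw":0,"jaw":0},{"xyz":[0.1,0,-0.03],"yaw":0,"jaw":0},{"xyz":[0.15,0,-0.025],"yaw":0,"jaw":0},{"xyz":[0.22,0,-0.01],"yaw":0,"jaw":0},{"xyz":[0.29,0,0.005],"yaw":0,"jaw":0},{"xyz":[0.35,0,0.03],"yaw":0,"jaw":0},{"xyz":[0.4,0,0.05],"yaw":0,"jaw":0},{"xyz":[0.4,0,0.05],"yaw":0,"jaw":0}]' 25
python3 - <<'E'
from h import *
where()
im,d=read_camera("scene"); K,C=cam("scene"); T=toolpose(); u,v=proj(K,C,T[:3,3]).astype(int); print(u,v)
cv2.imwrite("pics/s5.png",cv2.resize(im[v-50:v+70,max(u-70,0):u+70,::-1],(700,600)))
E
```

```text
time_s: 16.68
ee_pos: [0.514, -0.3782, 0.1702]
tcp_rot: [-0.0, -0.155, 0.988, 0.0]
ft_force: [1.0, 0.1, 1.0]
gripper_width: 0.247
gripper_force: 25.2
t 16.68 chest [-176.9 -391.5  170.2] yaw(tool y from chest y, deg) 0.1 F [ 1.  -0.2  1. ] w 0.247 gf 25.2
90 189
```

View pics/s5.png

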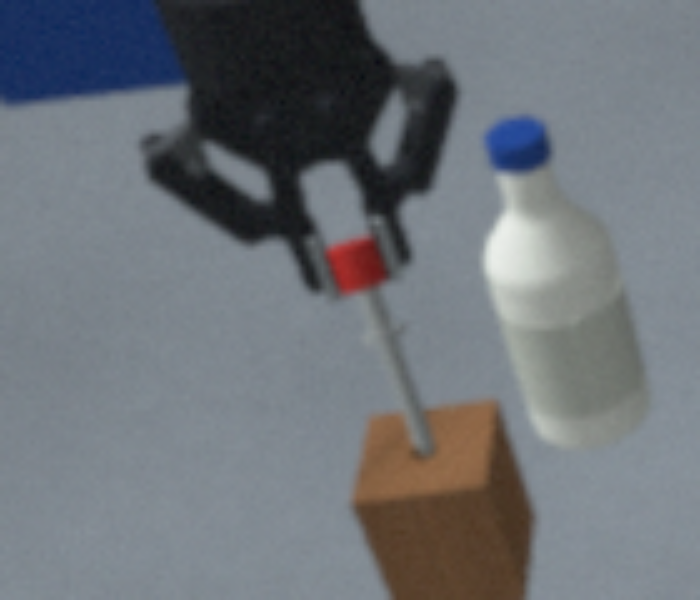

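The pin is tilted about 28° in the jaws, as wanted, with its tip still in the rest's hole at (425,455). I lift and carry it to above the staple.

```bash

python3 -m pendant '[{"xyz":[0,0,-0.4],"yaw":0,"jaw":0},{"xyz":[0,0,-0.8],"yaw":0,"jaw":0},{"xyz":[0,0,-1],"yaw":0,"jaw":0},{"xyz":[0,0,-1],"yaw":0,"jaw":0}]' 25
python3 -m pendant '[{"xyz":[0,0,-0.35],"yaw":0,"jaw":0},{"xyz":[-0.3,0.4,-0.35],"yaw":0,"jaw":0},{"xyz":[-0.3,0.8,-0.35],"yaw":0,"jaw":0},{"xyz":[-0.3,1,-0.35],"yaw":0,"jaw":0},{"xyz":[-0.3,1,-0.35],"yaw":0,"jaw":0}]'
python3 -m pendant '[{"xyz":[-0.15,0.4,0],"yaw":0,"jaw":0},{"xyz":[-0.3,0.8,0],"yaw":0,"jaw":0},{"xyz":[-0.3,1,0],"yaw":0,"jaw":0},{"xyz":[-0.3,1,0],"yaw":0,"jaw":0}]'
python3 -m pendant '[{"xyz":[-0.15,0.4,0],"yaw":0,"jaw":0},{"xyz":[-0.3,0.8,0],"yaw":0,"jaw":0},{"xyz":[-0.3,1,0],"yaw":0,"jaw":0},{"xyz":[-0.3,1,0],"yaw":0,"jaw":0}]'
python3 -m pendant '[{"xyz":[-0.15,0.4,0],"yaw":0,"jaw":0},{"xyz":[-0.3,0.8,0],"yaw":0,"jaw":0},{"xyz":[-0.3,1,0],"yaw":0,"jaw":0},{"xyz":[-0.34,1,0.2],"yaw":0,"jaw":0},{"xyz":[-0.34,1,0.2],"yaw":0,"jaw":0}]'
python3 - <<'E'
from h import *
np.set_printoptions(precision=1,suppress=True)
where(); T=toolpose(); K,C=cam("wrist",T); im,d=read_camera("wrist")
for n in["staple_mouth","pin_knob","pin_seat","hasp_plate"]:
    r=place("wrist",n,d,K,C)
    if r: print(n,r[0],r[1],None if r[2] is None else chest(r[2])*1000)
np.savez("w6.npz",im=im,d=d,T=T)
cv2.imwrite("pics/w6.png",im[:,:,::-1])
# predicted tip and mouth
t=chest(T[:3,3]); tip=t+np.array([.0486,0,-.0896]); mouth=np.array([.040,.105,.1613])
for q in(tip,mouth): print(proj(K,C,O+q@RC.T))
K,C=cam("scene"); im,d=read_camera("scene"); np.savez("s6.npz",im=im,d=d)
for q in(tip,mouth): print("scene",proj(K,C,O+q@RC.T))
E
```

```text
time_s: 17.23
ee_pos: [0.5154, -0.379, 0.2921]
tcp_rot: [0.001, -0.155, 0.988, -0.002]
ft_force: [0.0, 0.1, -2.8]
gripper_width: 0.246
gripper_force: 25.0
time_s: 17.85
ee_pos: [0.5112, -0.2509, 0.3307]
tcp_rot: [-0.001, -0.156, 0.988, 0.001]
ft_force: [0.1, -0.4, 0.2]
gripper_width: 0.249
gripper_force: 25.0
time_s: 18.35
ee_pos: [0.5095, -0.1271, 0.3312]
tcp_rot: [-0.001, -0.156, 0.988, 0.0]
ft_force: [-0.3, 0.2, -1.0]
gripper_width: 0.241
gripper_force: 25.1
time_s: 18.85
ee_pos: [0.5076, -0.0025, 0.3315]
tcp_rot: [-0.001, -0.155, 0.988, -0.0]
ft_force: [0.5, 0.7, -1.1]
gripper_width: 0.25
gripper_force: 25.1
time_s: 19.48
ee_pos: [0.5094, 0.1229, 0.3061]
tcp_rot: [-0.002, -0.154, 0.988, -0.0]
ft_force: [-0.3, -0.5, -0.6]
gripper_width: 0.246
gripper_force: 25.2
t 19.48 chest [-29.1  87.4 306.1] yaw(tool y from chest y, deg) 0.1 F [-0.4 -0.4 -0.6] w 0.246 gf 25.2
staple_mouth [266.6 255.1] 0.9 [134.  112.1  -0.9]
pin_seat [249.9 266.4] 0.64 [-35.1  87.3 307.6]
hasp_plate [237.5 239.1] 0.96 [ 21.3  75.1 168. ]
[250.5 264.9]
[268.7 253.3]
scene [307.2 153.8]
scene [315.9 174.2]
```

View pics/w6.png

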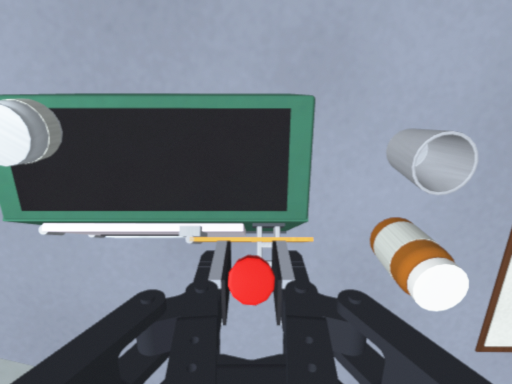

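```bash

python3 -m pendant '[{"xyz":[0,0.14,0],"yaw":0,"jaw":0},{"xyz":[-0.06,0.14,0.18],"yaw":0,"jaw":0},{"xyz":[-0.13,0.14,0.37],"yaw":0,"jaw":0},{"xyz":[-0.13,0.14,0.37],"yaw":0,"jaw":0},{"xyz":[-0.13,0.14,0.37],"yaw":0,"jaw":0}]' 25
python3 - <<'E'
from h import *
np.set_printoptions(precision=1,suppress=True)
where(); T=toolpose(); t=chest(T[:3,3]); tip=t+np.array([.0486,0,-.0896]); mouth=np.array([.0405,.1045,.1613]); kn=t+np.array([.0031,0,-.0039])
K,C=cam("scene"); im,d=read_camera("scene"); np.savez("s7.npz",im=im,d=d)
uv=[proj(K,C,O+q@RC.T) for q in(tip,mouth,kn)]; print(uv); print(place_of("scene","staple_mouth")[:1],place_of("scene","pin_seat")[:1],place_of("scene","pin_knob")[:1])
c=im[110:210,255:375,::-1]; c=cv2.resize(c,(720,600),interpolation=cv2.INTER_CUBIC)
for q,col in zip(uv,((255,0,255),(0,255,0),(255,255,0))):
    cv2.drawMarker(c,tuple(np.int32((q-[255,110]+.5)*6).tolist()),col,cv2.MARKER_CROSS,14,1)
cv2.imwrite("pics/s7.png",c)
E
```

```text
time_s: 20.4
ee_pos: [0.5189, 0.1458, 0.2648]
tcp_rot: [0.0, -0.155, 0.988, 0.0]
ft_force: [0.5, 0.1, -0.3]
gripper_width: 0.247
gripper_force: 25.2
t 20.4 chest [-13.2 106.3 264.8] yaw(tool y from chest y, deg) 0.2 F [ 0.5 -0.1 -0.3] w 0.247 gf 25.2
[array([315.7, 168.6]), array([315.8, 174.4]), array([307.6, 130.4])]
[{'location': [294.7, 183.4], 'p': 0.67}] [{'location': [309.3, 144.8], 'p': 0.53}] [{'location': [311.6, 135.8], 'p': 0.51}]
```

View pics/s7.png

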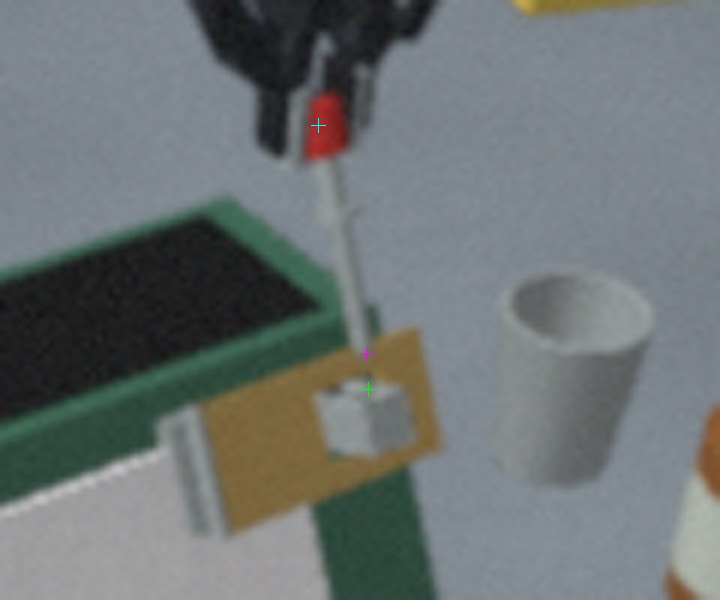

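The pin's tip at about (362,352) lines up with the mouth at (369,388). I insert it slowly along the hole.

```bash

python3 -m pendant '[{"xyz":[0.0,-0.01,0.03],"yaw":0,"jaw":0},{"xyz":[-0.03,-0.01,0.08],"yaw":0,"jaw":0},{"xyz":[-0.055,-0.01,0.13],"yaw":0,"jaw":0},{"xyz":[-0.08,-0.01,0.175],"yaw":0,"jaw":0},{"xyz":[-0.105,-0.01,0.22],"yaw":0,"jaw":0},{"xyz":[-0.105,-0.01,0.22],"yaw":0,"jaw":0}]' 25
python3 -c "from h import *;where()"
```

```text
time_s: 21.35
ee_pos: [0.5313, 0.148, 0.2368]
tcp_rot: [-0.001, -0.155, 0.988, 0.0]
ft_force: [-0.5, -0.0, 0.5]
gripper_width: 0.248
gripper_force: 25.2
t 21.35 chest [ -0.7 104.6 236.8] yaw(tool y from chest y, deg) 0.2 F [-0.5  0.1  0.5] w 0.248 gf 25.2
```

```bash

python3 -m pendant '[{"xyz":[-0.03,0,0.05],"yaw":0,"jaw":0},{"xyz":[-0.06,0,0.11],"yaw":0,"jaw":0},{"xyz":[-0.09,0,0.17],"yaw":0,"jaw":0},{"xyz":[-0.12,0,0.225],"yaw":0,"jaw":0},{"xyz":[-0.12,0,0.225],"yaw":0,"jaw":0}]' 25
python3 - <<'E'
from h import *
where(); im,d=read_camera("scene"); c=cv2.resize(im[110:210,255:375,::-1],(720,600),interpolation=cv2.INTER_CUBIC); cv2.imwrite("pics/s8.png",c)
E
```

```text
time_s: 21.98
ee_pos: [0.5449, 0.1524, 0.2096]
tcp_rot: [-0.001, -0.155, 0.988, 0.0]
ft_force: [-1.3, -0.2, -0.5]
gripper_width: 0.249
gripper_force: 25.2
t 21.98 chest [ 13.6 104.7 209.6] yaw(tool y from chest y, deg) 0.2 F [-1.2  0.2 -0.5] w 0.249 gf 25.2
```

View pics/s8.png

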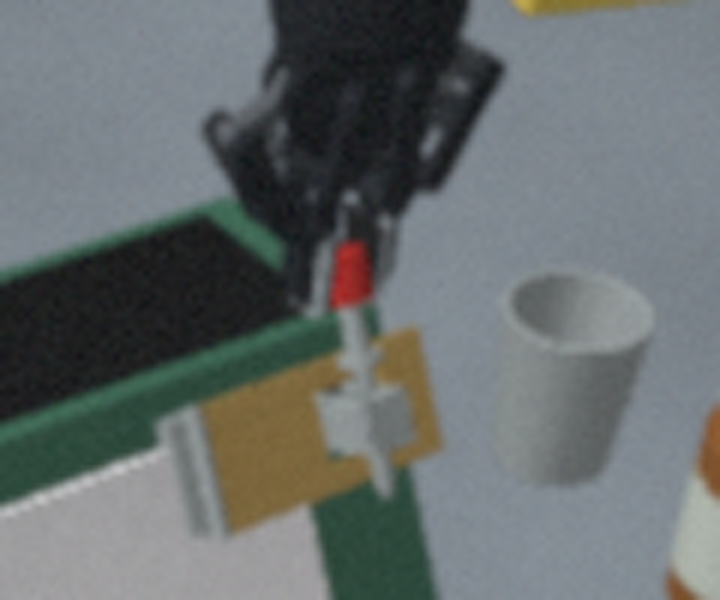

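The picture doesn't settle whether the pin runs in the hole or in front of the staple's face around (370,420). I'll compare this frame with the earlier one in numbers.

```bash
python3 - <<'E'
from h import *
np.set_printoptions(precision=3,suppress=True,linewidth=200)
z=np.load("s7.npz"); a=z["im"].astype(int); da=z["d"]; im,d=read_camera("scene"); b=im.astype(int)
cols=slice(306,326)
for r in range(168,194,2): print(r,"A",a[r,cols].mean(1).astype(int),"B",b[r,cols].mean(1).astype(int))
K,C=cam("scene")
def out(d,r,c): q=chest(back(K,C,c,r,d[r,c]))*1000; return q[...,0]*.883+(q[...,2]-170)*.469
cc=np.arange(306,326)
for r in range(168,194,3): print(r,"A",out(da,np.full(20,r),cc).astype(int),"B",out(d,np.full(20,r),cc).astype(int))
t=chest(toolpose()[:3,3])
mo=np.array([.0405,.1045,.1613]); ax=np.array([-.469,0,.883])
for s in(0,-.012,-.024,-.036,-.048): print(s,proj(K,C,O+(mo+s*ax)@RC.T),proj(K,C,O+(mo+s*ax+.0155*np.array([.883,0,.469]))@RC.T))
E
```

```text
168 A [ 59  61  63  66  79  81  91 102 122 124 106  97  99  96  97  96  97  96  99 115] B [ 62  62  63  68  79 100 129 146 146 133 126 126 119 100  95  94  97  98  99 119]
170 A [ 82  91  92  99  99  95  97  97  97 100  98  94  97  97  96  98  92  94  96 107] B [ 85  90  95 100 105 124 147 150 149 141 124 107  99  95  98  97  95  98 101 110]
172 A [ 98  95  95  93  92  96  99  97  93  92  83 101 105  99  94  93  96  96  96 100] B [ 95  97  95  96  93  94 103 111 132 137 117 108 109  96  95  93  98  95  94  97]
174 A [ 95  95  94  90  81  96 131 151 154 147 129 132 141 137 127 119 102  95  95  99] B [ 93  98  93  89  83  93 131 148 144 142 125 118 130 133 126 114 103  95  93  94]
176 A [ 99 123 137 133 135 143 147 145 133 127 125 134 133 117 112 109 108 101  95  97] B [101 121 137 133 134 143 147 140 134 134 130 131 133 117 111 114 108 100  97  97]
178 A [ 95 111 129 145 146 148 146 147 144 132 119 114 112 110 108 107 110 103  95  96] B [ 97 107 133 143 149 147 149 146 145 133 117 109 111 113 112 110 111 107  94  94]
180 A [ 96 101 119 137 145 144 143 144 143 143 127 111 110 110 110 1
[... 2113 characters left out ...]
0] B [20 19 22  0  2  0  3 20 18 37 44 41 35 33 19 20 21 19 21 21]
189 A [  20   17   19   20   21   20   20   22   21   20   21   21    3    4    3    0    1 -129 -122 -123] B [  21   19   21   20   20   20   18   19   21   17   22   32   35   35    4    1    0 -127 -128 -126]
192 A [  19   22   21   21   21    2    2    2    2    3    4    1    1    2    3    1    1    0 -113 -113] B [  21   20   18   22   20    4    0    1    1    3    2    1   34   33    1    2    0    3 -117 -114]
0 [315.842 174.396] [319.643 174.829]
-0.012 [316.813 178.946] [320.616 179.448]
-0.024 [317.778 183.466] [321.584 184.037]
-0.036 [318.737 187.958] [322.545 188.597]
-0.048 [319.689 192.422] [323.5   193.128]
```

The staple's face is unchanged, and the pin's front surface is 35 mm out both above and below it, so the pin is in the hole. I seat it, release and back off upward.

```bash

python3 -m pendant '[{"xyz":[-0.02,0,0.045],"yaw":0,"jaw":0},{"xyz":[-0.047,0,0.09],"yaw":0,"jaw":0},{"xyz":[-0.05,0,0.095],"yaw":0,"jaw":0},{"xyz":[-0.05,0,0.095],"yaw":0,"jaw":0}]' 25
python3 -c "from h import *;where()"
python3 -m pendant '[{"xyz":[0,0,0],"yaw":0,"jaw":0.3},{"xyz":[0,0,0],"yaw":0,"jaw":0.6},{"xyz":[0,0,0],"yaw":0,"jaw":0.6},{"xyz":[0,0,0],"yaw":0,"jaw":0.6},{"xyz":[0,0,-0.3],"yaw":0,"jaw":0.6},{"xyz":[0,0,-0.6],"yaw":0,"jaw":0.6},{"xyz":[0,0,-0.95],"yaw":0,"jaw":0.6},{"xyz":[0.3,0,-0.95],"yaw":0,"jaw":0.6},{"xyz":[0.3,0,-0.95],"yaw":0,"jaw":0.6}]' 25
python3 - <<'E'
from h import *
np.set_printoptions(precision=1,suppress=True)
where()
K,C=cam("scene"); im,d=read_camera("scene"); r,g,b=im.astype(int).transpose(2,0,1); m=(r>g+60)&(r>b+60)&(d>0); m[:,:255]=0; m[200:]=0; m[:,345:]=0; v,u=np.nonzero(m); P=chest(back(K,C,u,v,d[v,u]))*1000
mo=np.array([40.5,104.5,161.3]); ex=np.array([.883,0,.469]); ez=np.array([-.469,0,.883])
Q=np.median(P,0)-mo; print(m.sum(),"knob surface in mouth frame x,y,z",Q@ex,Q[1],Q@ez,"z range",np.percentile((P-mo)@ez,[3,97]))
for n in("hatch","hasp"):
    X,p=region("scene",n,d,K,C); X=chest(X)*1000; o=X[:,0]*.883+(X[:,2]-170)*.469; k=(o>4)&(o<30)&(X[:,1]<90)&(X[:,1]>(-100 if n=="hatch" else 40)); k&=(o<14) if n=="hatch" else True
    print(n,p,np.polyfit(X[k,1],o[k],1))
E
```

```text
time_s: 22.58
ee_pos: [0.5508, 0.1542, 0.199]
tcp_rot: [-0.0, -0.155, 0.988, 0.0]
ft_force: [-0.5, -0.6, -1.0]
gripper_width: 0.245
gripper_force: 25.2
t 22.57 chest [ 19.8 104.7 199. ] yaw(tool y from chest y, deg) 0.2 F [-0.7 -0.5 -1. ] w 0.245 gf 25.2
time_s: 23.7
ee_pos: [0.5149, 0.1428, 0.3138]
tcp_rot: [-0.0, -0.155, 0.988, 0.0]
ft_force: [0.5, 0.3, 0.3]
gripper_width: 0.602
gripper_force: 0.0
t 23.7 chest [-17.9 104.7 313.8] yaw(tool y from chest y, deg) 0.1 F [0.5 0.1 0.3] w 0.602 gf 0.0
75 knob surface in mouth frame x,y,z 7.289802452108206 -7.515386901822765 37.93480234262325 z range [26.4 46.7]
hatch 0.74 [-0.  10.6]
hasp 0.68 [-0.  20.4]
```

The knob spans 26 to 47 mm above the mouth (26 to 48 means seated). The hatch and hasp are flat and the arm is clear.

```bash
python3 -c "
from rig import ctrl; print(ctrl.sign_off())"
```

```text
the job is handed in; nothing more can be done
None
```

I handed the job in at about 24 s of robot time: by my last measurements the hatch is shut, the hasp flat over the staple and the pin's collar seated on the loop, and the bystanders were not touched; the judge's verdict was not shown.

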